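# Pin the lamp arm with the quarter-turn thumbscrew

## Task

Slide the flat lamp arm along its stand until its slot lines up with the hidden slot in the stand, put the winged thumbscrew from the block down through both, press it down against the spring and give it a quarter turn so that it stays locked when you let go. Feel for the hidden slot and never force the screw (stay under 40 N on it), and leave the other things on the desk where they are.

Things in the scene. Friction and masses are not known exactly. Their poses are not given: they have to be found in the camera images.
- stand: heavy lamp stand, fixed: foot plate 150 x 110 x 12 mm and on it a black receiver, 108 mm long (x), 60 mm wide (y), with an open channel along the stand's x. Origin: underside centre of the foot, z up. The lamp arm lies in the channel, underside 70 mm and top 76 mm above the desk, level with the channel's side walls
- receiver (a point): stand's centre at the height of the nut plate's top, 70 mm above the desk. The plate, hidden under the arm, is 6 mm steel with a slot 9 mm (stand x) by 20 mm (stand y), edges barely broken. The slot is centred across the channel, but along x its centre is up to 14 mm to either side of this point: not measured, must be felt for. The plate does not give way
- spring_plate (a point): resting top of the spring plate under the nut plate, 61.5 mm above the desk, drawn at the stand's centre (it really lies under the slot). Pushes back with 3 N at first, 0.8 N more per mm, up to 8 mm
- lamp_arm (a joint): place of the lamp arm along its channel, m, positive to the stand's +x (the lamp head's side). At 0 the arm's slot is over the stand's centre. Starts 30 to 50 mm on the + side; limits -30, +58 mm. Slides stiffly (about 3 N), stays where left, cannot lift or turn
- slot_in_arm (a point): centre of the slot through the lamp arm, on the arm's upper face (76 mm above the desk). Slot: 9 mm along the arm (stand x), 20 mm across it (stand y), through the 6 mm aluminium bar, mouth chamfered 1 mm. The bar is 40 mm wide and reaches 100 mm to the -x and 200 mm to the +x side of the slot
- lamp_head (a point): centre of the round black lamp head on the lamp arm, 96 mm across, 22 mm thick, 175 mm on the +x side of the arm's slot
- grip_post (a point): upright round black grip post on the lamp arm, 16 mm thick, from 76 to 108 mm above the desk, 88 mm on the -x side of the arm's slot; the point is on its axis, 94 mm above the desk
- thumbscrew: loose steel quarter-turn thumbscrew, 52 mm tall, about 60 g, standing in the block's slot, wing up. Origin: centre of its underside, z up to the wing, x along its cross-bar. From below: cross-bar 18 (x) x 7 (y) x 5 mm, round shank 7 mm thick up to 19 mm, collar 23 mm across from 19 to 22 mm, flat wing 28 (x) x 10 (y) mm from 22 to 52 mm
- wing (a point): middle of the thumbscrew's wing, 37 mm above its underside. Wing and cross-bar are parallel. The bar passes the slots when it lies across the arm; with the collar pressed down on the arm it is 2 mm clear under the nut plate and turns either way. Let go after a quarter turn, it rises 2 mm and is caught, underside about 59 mm above the desk; unturned it rises to 61.5 mm
- block: fixed black parts block, 60 (x) x 110 (y) x 30 mm, origin underside centre. The thumbscrew stands in its slot 26 mm on the +y side (20 mm long along the block's x), collar on the block's top, underside 11 mm above the desk; the round-knobbed screw stands in its hole 30 mm on the -y side
- round_screw: bystander: a smaller screw with a round 24 mm knob, standing in the block's round hole; not the one to use
- crystal_point: bystander: standing pointed clear crystal, 90 mm tall, 46 mm wide; origin underside centre
- ball: bystander: polished 64 mm stone ball fixed on a small dark wooden foot, 69 mm tall; origin underside centre
- jar: bystander: clear plastic jar, 48 mm wide, 50 mm tall; origin underside centre
- bangle: bystander: green glass bangle lying flat, 66 mm across, 9 mm thick; origin underside centre
- amber_stone: bystander: squat amber stone, 52 mm wide, 36 mm tall; origin underside centre
- pendant_box: bystander: cardboard box, 60 x 45 x 22 mm; origin underside centre

How it is judged:
On the way:
1. the thumbscrew's cross-bar is down through the lamp arm and into the stand's slot (horizontal distance between thumbscrew and slot_in_arm below 0.004 m and angle between thumbscrew's own z axis and vertical below 0.15 rad and z of thumbscrew in the frame of stand below 0.0635 m and angle between the x axis of thumbscrew and the y axis of stand, either way round below 0.35 rad), for 0.1 s.
At the end, for the whole second after the job is handed in: The thumbscrew stands upright (within 0.15 rad) through the lamp arm's slot (within 4 mm of its centre) and the stand's, its underside lower than 60.2 mm above the desk, so caught under the nut plate against the spring, its cross-bar within 0.6 rad of the stand's x axis, at rest and let go (horizontal distance between thumbscrew and slot_in_arm below 0.004 m and angle between thumbscrew's own z axis and vertical below 0.15 rad and z of thumbscrew in the frame of stand below 0.0602 m and angle between the x axis of thumbscrew and the x axis of stand, either way round below 0.6 rad and linear speed of thumbscrew below 0.02 m/s); the robot touches nothing.
It fails at once if the thumbscrew is forced: more than 40 N between it and the lamp stand or arm (contact force between thumbscrew and stand above 40 N).
It fails at once if a bystander is moved by more than 30 mm (distance of any of round_screw, crystal_point, ball, jar, bangle, amber_stone, pendant_box from where it was at the start of the episode above 0.03 m).
It also fails if it takes over 72 s, if anything falls off the work surface, if the arm or the gripper's body presses on something with over 40 N, if the wrist force passes 120 N, or if a joint passes its speed limit or range.

## Robot

A 6-joint arm with a two-finger parallel gripper is mounted at the origin on the work surface. World frame = base frame: x ahead of the robot, y to its left, z up, the work surface at z = 0. Lengths are in m, angles in rad, forces in N, time in s.
With the tool pointing down it reaches from about 0.3 to 0.775 m from the base axis. Payload 14.6 kg.
Tool frame: the origin (TCP) lies at the very end of the fingers, on their centre line; the grasp point (between the pads) lies 19 mm behind it; z points along the fingers, y is the line along which they close (so a half turn about z gives the same grasp; the last joint's range is limited). The gripper opens to 94 mm and grips with 3 to 60 N. Pads are 16 mm wide; open, the fingers measure 119 mm over their backs; the gripper's body (75 mm by 177 mm) begins 78 mm behind the grasp point.
Start: joints at [1.161, 0.3, 1.521, -0, 1.321, -0.067], TCP at [0.185, 0.518, 0.205] pointing down, gripper open.
Joint ranges: [-3.03, 3.03], [-0.79, 2.21], [0.23, 2.52], [-1.04, 4.18], [0, 3.07], [-2.55, 2.55]. Speed limits (rad/s): [2.22, 2.22, 2.57, 3.14, 3.14, 3.14].

## Interface

Orientations are given as [roll, pitch, yaw] about the fixed x, y, z axes, in that order (R = Rz(yaw) Ry(pitch) Rx(roll)).
In Python, from station import ctrl, cams gives the robot as it stands. The module is installed in compiled form; this text tells all that it offers.
- The arm moves only by the tool arm_command, never from a script. Its argument "plan" is a list that holds one entry, the list of rows, each a list of 7 numbers: the shift along the tool's x, y, z in fractions of the full range, 1 being 0.6 m, then the turn, a rotation vector about the tool's x, y, z in a scale on which 1.0 is 360 degrees, then the closure, from -1 (fully open) to 1 (shut). A call has 1 to 12 rows; each row is the pose to reach, as a shift and turn from the pose commanded when the call began, along the tool's axes at that moment; what a row does not reach only later rows make up. A row lasts 1/10 s, in which the tool goes at most 50 mm and 8.59 degrees, less where a joint would pass 70% of its speed; a pose out of reach is approached as far as the arm can. A call with a gripper value outside its range is refused whole. The fingers move at their own pace and stop on an object; "squeeze" is the grip in N (left out, the last holds). Time passes only in rows, so rows that repeat a pose let the fingers close. It gives the time, the measured TCP pose, the force, the opening and the grip force at its end, in the units of the state.
- ctrl.get_obs(): the state, without advancing time (a new reading comes with each control period).
- cams.camera(name): name is "side" or "top"; returns (picture, depth): 420x560x3 uint8, blue, green, red; 420x560 float32, m along the optical axis (not along the pixel's ray), 0 where there is no reading.
- cams.camera_info(name): a dict with "fx", "fy", "cx", "cy" (pixels), "world_to_cam" (4x4, takes a point from world to camera coordinates). Camera axes: x right, y down, z forward; pixel columns grow to the right and rows downward; lengths in m; the calibration is good to about 2 mm. A picture is of the moment at which its call begins. camera_info takes no time and is no camera call.
- ctrl.hand_in(): hands the job in; it is judged then, once.
The state is a dict: "time_s": time; "qpos": joint angles; "joint_vel": joint speeds; "tau": joint torques, N m; "ee_pos": TCP position; "eef_rot": TCP orientation; "force": force on the tool from outside, world axes, zero at the start; "moment": the same for the moment, N m; "grip_width": finger opening in m; "grip_force": force on a finger pad.
Only numpy, scipy, OpenCV 4.12 (cv2) and the standard library are available. Lean on these libraries where they do the work, as an engineer would, in place of code of your own. Each camera call takes 0.05 s, during which the arm holds its last target. There are 200 camera calls.

## Working session

There is one attempt and no reset: what is moved stays moved. The work goes in short steps, Python scripts to look and compute and a tool call to move; the robot and the scene stay as the last step left them, time stands still between calls to the robot, and variables do not carry over. Pictures are saved under pics/ and viewed, at most 10 in all, crops included, and the job is handed in when it is done.

Besides the shell and the picture viewer there is one more tool, called after "Call:" as name(argument=value, ...) on one line, values as JSON. arm_command: Moves the arm, as the interface text tells. Its arguments: {"type":"object","properties":{"plan":{"type":"array"},"squeeze":{"type":"number"}},"required":["plan"]}

```bash
mkdir -p pics; python3 - <<'E'
from station import ctrl,cams
import cv2,numpy as np
for n in("top","side"):
    p,d=cams.camera(n); cv2.imwrite(f"pics/{n}0.png",p); np.save(f"{n}0.npy",d)
    i=cams.camera_info(n); print(n,i["fx"],i["cx"],i["cy"]); print(np.round(np.linalg.inv(i["world_to_cam"]),3))
o=ctrl.get_obs(); print(o)
E
```

```text
top 475.1180316726439 282.7187011488496 213.70424979496386
[[-2.000e-02 -9.930e-01  1.200e-01  4.170e-01]
 [-1.000e+00  2.000e-02 -2.000e-03  1.600e-02]
 [-1.000e-03 -1.200e-01 -9.930e-01  1.407e+00]
 [ 0.000e+00  0.000e+00  0.000e+00  1.000e+00]]
side 445.97479664508614 273.08100019112464 209.49240126920853
[[ 0.978 -0.151  0.145  0.403]
 [-0.21  -0.668  0.714 -0.796]
 [-0.011 -0.728 -0.685  0.835]
 [ 0.     0.     0.     1.   ]]
{'time_s': 0.1, 'qpos': array([ 1.16140275e+00,  3.00413847e-01,  1.52153183e+00,  2.29333598e-05,
        1.32069870e+00, -6.65899632e-02]), 'joint_vel': array([-0.00116545, -0.0032364 , -0.0011238 ,  0.00219352, -0.00019258,
       -0.00094117]), 'tau': array([ 2.24685687e-04, -5.32644081e+01, -3.53287947e+01,  7.09544308e-02,
        2.34668056e-02, -8.53953452e-05]), 'ee_pos': array([0.18476672, 0.51778032, 0.20493857]), 'eef_rot': array([-3.14054474e+00, -9.21471323e-05,  2.79878331e+00]), 'force': array([ 3.28498426e-01,  8.21794005e-01, -5.86103686e-04]), 'moment': array([-0.00837984, -0.03125562, -0.03386782]), 'grip_force': 0.0, 'grip_width': 0.09397372600074592}
```

View pics/top0.png

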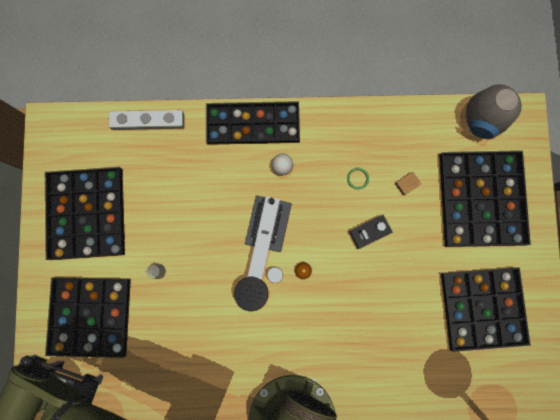

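View pics/side0.png

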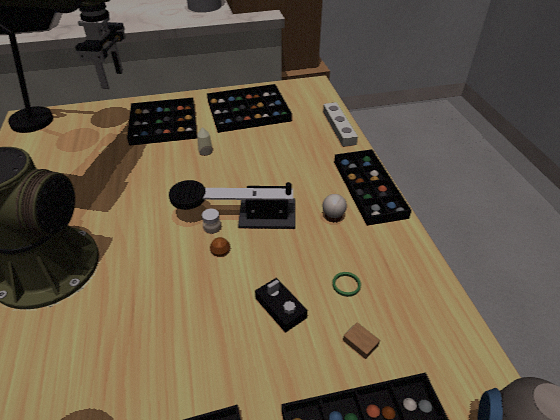

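The top view shows the stand near (268,222), with the arm's slot around (265,232), the grip post at (271,201) and the lamp head at (251,294). The block is at (370,232), with the wing near (363,235) and the round knob at (381,227). I'll zoom in to measure.

```bash
python3 - <<'E'
import cv2,numpy as np
t=cv2.imread("pics/top0.png");s=cv2.imread("pics/side0.png")
def cr(im,x,y,w,h,k): 
    c=cv2.resize(im[y:y+h,x:x+w],None,fx=k,fy=k,interpolation=cv2.INTER_CUBIC)
    return np.clip(c.astype(float)*1.3,0,255).astype(np.uint8)
A=cr(t,240,190,60,75,8);  # 480x600
B=cr(t,345,210,50,40,6)   # 300x240
C=cr(s,250,275,60,60,5)   #300x300
out=np.zeros((600,780,3),np.uint8); out[:,:480]=A; out[:240,480:]=B; out[300:,480:]=C
cv2.imwrite("pics/z.png",out)
E
```

```text
(no output)
```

View pics/z.png

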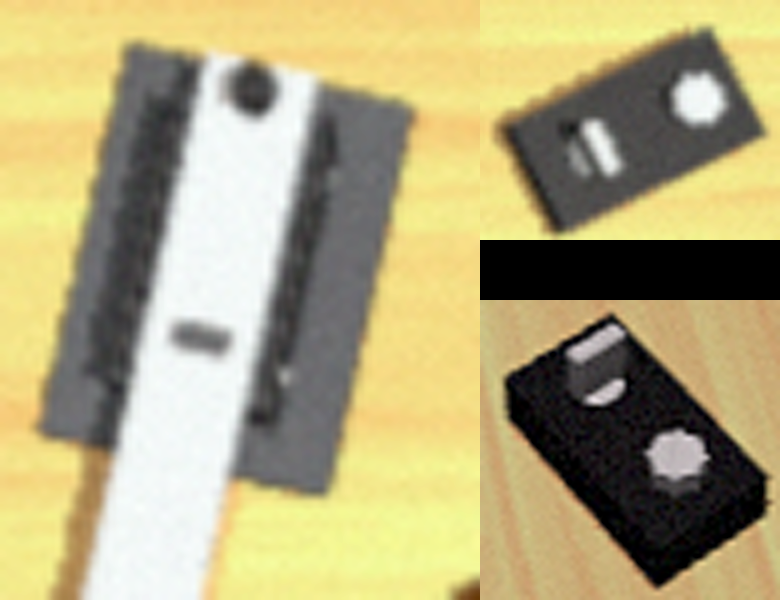

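The crop shows the slot at about (265,232), across the arm. The wing's top is the bright bar at about (365.5,234.8), and the foot's corners are clear.

```bash
cat > h.py <<'E'
import numpy as np,cv2
from station import ctrl,cams
def ray(n,u,v,z):
    i=cams.camera_info(n);T=np.linalg.inv(i["world_to_cam"])
    d=T[:3,:3]@np.array([(u-i["cx"])/i["fx"],(v-i["cy"])/i["fy"],1]);o=T[:3,3]
    return o+d*(z-o[2])/d[2]
def px(n,p):
    i=cams.camera_info(n);c=i["world_to_cam"]@np.r_[p,1];return np.array([i["fx"]*c[0]/c[2]+i["cx"],i["fy"]*c[1]/c[2]+i["cy"]])
def blob(im,box,f):
    x,y,w,h=box;g=cv2.cvtColor(im[y:y+h,x:x+w],cv2.COLOR_BGR2GRAY).astype(float)
    W=f(g);yy,xx=np.mgrid[y:y+h,x:x+w];s=W.sum();u=(W*xx).sum()/s;v=(W*yy).sum()/s
    C=np.cov(np.c_[xx.ravel(),yy.ravel()].T,aweights=W.ravel());return u,v,C,s
E
python3 - <<'E'
from h import *
t=cv2.imread("pics/top0.png");s=cv2.imread("pics/side0.png")
r=lambda a:np.round(a,4)
fc=[ray("top",x/8+240-.5,y/8+190-.5,.012) for x,y in((133,45),(413,105),(325,493),(42,430))]
print("foot c",r(np.mean(fc,0)),"sides",[r(np.linalg.norm(fc[i]-fc[(i+1)%4])) for i in range(4)])
for a,b in((0,3),(1,2)):
    e=fc[b]-fc[a];print("stand yaw",np.arctan2(e[1],e[0]))
for a,b in((1,0),(2,3)):
    e=fc[b]-fc[a];print("stand y-axis",np.arctan2(e[1],e[0])-np.pi/2)
g=cv2.cvtColor(t,cv2.COLOR_BGR2GRAY);print(g[227:238,257:273]);print(g[226:243,355:375])
u,v,C,_=blob(t,(261,229,9,6),lambda g:np.clip(170-g,0,None));slot=ray("top",u,v,.076);print("slot",u,v,r(slot))
post=ray("top",252/8+240-.5,88/8+190-.5,.108);print("post",r(post),np.linalg.norm((post-slot)[:2]),np.arctan2(*(slot-post)[1::-1]))
h=ray("top",251,294,.08);print("head",r(h))
u,v,C,_=blob(t,(362,228,10,13),lambda g:np.clip(g-150,0,None));w=ray("top",u,v,.063);print("wing",u,v,r(w))
e=np.linalg.eigh(C)[1][:,1];q=ray("top",u+5*e[0],v+5*e[1],.063)-w;print("wing yaw",np.arctan2(q[1],q[0]),np.linalg.eigvalsh(C))
bc=[ray("top",(x-480)/6+345-.5,y/6+210-.5,.03) for x,y in((505,128),(710,32),(763,130),(560,232))]
print("block",r(np.mean(bc,0)))
for a,b in((1,0),(2,3)):
    e=bc[b]-bc[a];print("block y ang",np.arctan2(e[1],e[0]))
print("side knob/wing top px",px("side",np.r_[w[:2],.063]),px("side",slot),px("side",post))
d=np.load("top0.npy");print("depth wing",d[233:237,363:368])
for n,(a,b) in dict(jar=(275,274),amber=(303,270),ball=(282,164)).items():print(n,r(ray("top",a,b,.05)))
E
```

```text
foot c [0.5593 0.0575 0.012 ] sides [np.float64(0.1064), np.float64(0.1471), np.float64(0.1064), np.float64(0.1466)]
stand yaw 2.898712056596584
stand yaw 2.898889254853341
stand y-axis -0.23318617822610355
stand y-axis -0.23838492469485462
[[ 52  98 171 189 191 188 192 190 190 190 189 191 189 192 189 184]
 [ 72 132 177 189 192 190 189 191 188 187 190 189 190 191 190 182]
 [ 83 145 181 189 185 180 184 183 187 187 190 190 189 188 187 169]
 [ 92 162 186 187 162 134 125 127 148 160 176 186 190 190 188 163]
 [109 170 188 186 139  98  89  92 103 110 124 140 178 188 186 141]
 [124 176 189 180 138 100  87  88  85  86  92 116 173 187 184 136]
 [145 181 188 184 171 142 122 112 103  95  94 135 179 186 171 121]
 [164 185 191 191 187 179 176 171 166 147 141 171 185 188 163 107]
 [169 190 190 190 188 192 190 190 187 181 179 185 190 183 145  84]
 [169 188 189 189 190 189 190 188 192 190 191 191 188 184 134  73]
 [177 188 192 191 188 191 188 191 190 190 192 189 191 184 127  70]]
[[129 114  96  82  72  66  62  60  54  56  57  56  58  54  61  56  60  59
   55  53]
 [ 97  81  74  63  59  62  57  57  5
[... 1413 characters left out ...]
08 ] 0.08612738494025106 2.905827582795124
head [0.3563 0.1057 0.08  ]
wing 364.8792270531401 234.03864734299518 [ 0.5168 -0.2179  0.063 ]
wing yaw -2.721670162671256 [0.30101433 5.08115342]
block [ 0.5272 -0.2396  0.03  ]
block y ang 1.9870576366916066
block y ang 2.012238404235283
side knob/wing top px [272.50117362 283.33475385] [253.67105727 193.270813  ] [287.1273341  184.02578518]
depth wing [[1.3513647 1.3467512 1.3455521 1.3502694 1.3748617]
 [1.3477212 1.3492315 1.3433799 1.3454769 1.3813604]
 [1.3497838 1.3425959 1.3476386 1.3455783 1.348293 ]
 [1.3567276 1.3512534 1.3456066 1.3442755 1.3453088]]
jar [0.4095 0.039  0.05  ]
amber [ 0.4192 -0.0406  0.05  ]
ball [0.7269 0.013  0.05  ]
```

```bash
cat >> h.py <<'E'
from scipy.spatial.transform import Rotation as Ro
def go(x,y,z,yaw):
    o=ctrl.get_obs();R=Ro.from_euler("xyz",o["eef_rot"]);G=Ro.from_euler("xyz",[np.pi,0,yaw])
    s=R.inv().apply(np.array([x,y,z])-o["ee_pos"])*1e3;w=(R.inv()*G).as_rotvec()
    print("row",np.round(s,1),np.round(w,3),"t",o["time_s"],"pos",np.round(o["ee_pos"],4),np.round(o["eef_rot"],3),"F",np.round(o["force"],1),"w",round(o["grip_width"],4),o["grip_force"])
E
python3 -c "
from h import *
go(.517,-.218,.13,.42)"
```

```text
row [-560.2 -581.2   75.5] [-1.000e-03  1.000e-03  2.379e+00] t 0.1 pos [0.1848 0.5178 0.2049] [-3.141 -0.     2.799] F [ 0.3  0.8 -0. ] w 0.094 0.0
```

The manual's scale: shifts go in shares of 0.6 m and turns go in shares of 360 degrees. Converting my numbers, -581 mm / 600 = -0.9683, -560 mm / 600 = -0.9333, 2.379 rad / 6.2832 = 0.3786.

Call:
arm_command(plan=[[[-0.9333,-0.9683,0,0,0,0.3786,0.15],[-0.9333,-0.9683,0,0,0,0.3786,0.15],[-0.9333,-0.9683,0,0,0,0.3786,0.15],[-0.9333,-0.9683,0,0,0,0.3786,0.15],[-0.9333,-0.9683,0,0,0,0.3786,0.15],[-0.9333,-0.9683,0,0,0,0.3786,0.15],[-0.9333,-0.9683,0,0,0,0.3786,0.15],[-0.9333,-0.9683,0,0,0,0.3786,0.15],[-0.9333,-0.9683,0,0,0,0.3786,0.15],[-0.9333,-0.9683,0,0,0,0.3786,0.15],[-0.9333,-0.9683,0,0,0,0.3786,0.15],[-0.9333,-0.9683,0,0,0,0.3786,0.15]]], squeeze=30)

```text
time_s: 1.3
ee_pos: [0.4321, -0.031, 0.2055]
eef_rot: [3.141, -0.0, 0.992]
force: [1.4, 0.7, -0.1]
grip_width: 0.04
grip_force: 0.0
```

```bash
python3 -c "
from h import *
go(.517,-.218,.13,.42)"
```

```text
row [-110.1  173.3   75.5] [ 0.    -0.     0.572] t 1.3 pos [ 0.4321 -0.031   0.2055] [ 3.141 -0.     0.992] F [ 1.4  0.7 -0.1] w 0.04 0.0
```

To row units: 173 mm / 600 = 0.2883, -110 mm / 600 = -0.1833, 0.572 rad / 6.2832 = 0.091.

Call:
arm_command(plan=[[[-0.1833,0.2883,0,0,0,0.091,0.15],[-0.1833,0.2883,0,0,0,0.091,0.15],[-0.1833,0.2883,0.1,0,0,0.091,0.15],[-0.1833,0.2883,0.125,0,0,0.091,0.15],[-0.1833,0.2883,0.125,0,0,0.091,0.15],[-0.1833,0.2883,0.125,0,0,0.091,0.15],[-0.1833,0.2883,0.125,0,0,0.091,0.15],[-0.1833,0.2883,0.125,0,0,0.091,0.15]]])

```text
time_s: 2.1
ee_pos: [0.5179, -0.2143, 0.1315]
eef_rot: [3.141, -0.001, 0.428]
force: [-0.2, 1.2, 0.9]
grip_width: 0.0397
grip_force: 0.0
```

```bash
python3 -c "
from h import *
go(.5168,-.218,.038,.425)"
```

```text
row [-2.6  2.9 93.5] [ 0.001 -0.001  0.003] t 2.1 pos [ 0.5179 -0.2143  0.1315] [ 3.141e+00 -1.000e-03  4.280e-01] F [-0.2  1.2  0.9] w 0.0397 0.0
```

Call:
arm_command(plan=[[[-0.0017,0.0025,0.075,0,0,0,0.15],[-0.0017,0.0025,0.1333,0,0,0,0.15],[-0.0017,0.0025,0.155,0,0,0,0.15],[-0.0017,0.0025,0.155,0,0,0,0.15],[-0.0017,0.0025,0.155,0,0,0,0.15],[-0.0017,0.0025,0.155,0,0,0,0.15]]])

```text
time_s: 2.7
ee_pos: [0.5185, -0.217, 0.0395]
eef_rot: [3.139, -0.002, 0.427]
force: [0.2, 0.1, 0.2]
grip_width: 0.04
grip_force: 0.0
```

```bash
python3 - <<'E'
from h import *
go(.5168,-.218,.037,.425)
for n,b in(("side",(225,205,100,120)),("top",(335,195,75,70))):
    p,d=cams.camera(n);x,y,w,h=b;cv2.imwrite(f"pics/{n}1.png",cv2.resize(p[y:y+h,x:x+w],None,fx=5,fy=5,interpolation=cv2.INTER_CUBIC))
a=cv2.imread("pics/side1.png");c=cv2.imread("pics/top1.png")
o=np.zeros((600,790,3),np.uint8);o[:600,:500]=a;o[:350,500:790]=c[:,:290];cv2.imwrite("pics/g1.png",o)
E
```

```text
row [-1.9  0.2  2.5] [ 0.002 -0.002  0.002] t 2.7 pos [ 0.5185 -0.217   0.0395] [ 3.139e+00 -2.000e-03  4.270e-01] F [0.2 0.1 0.2] w 0.04 0.0
```

View pics/g1.png

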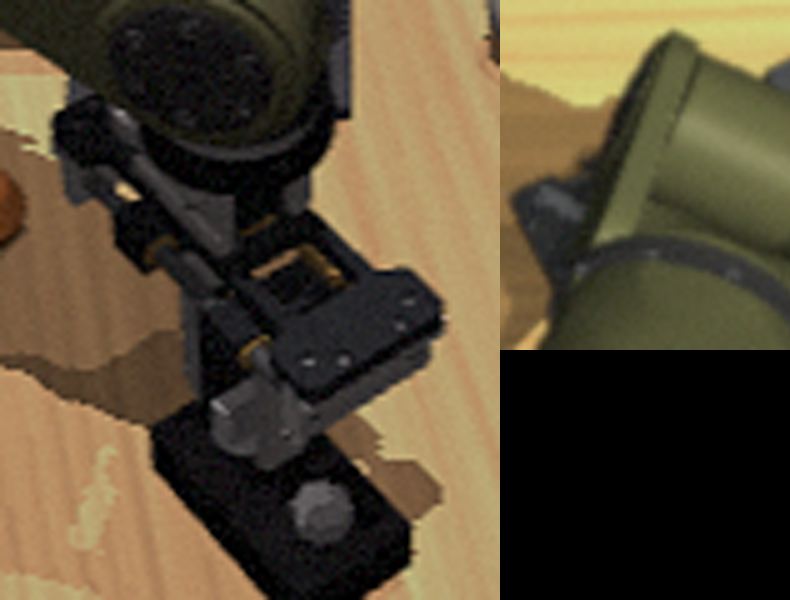

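The fingers straddle the wing and are clear of the round knob, which sits at about (320,510) in the crop. Closing.

To row units: 1.5 mm / 600 = 0.0025, -1 mm / 600 = -0.0017.

Call:
arm_command(plan=[[[-0.0017,0,0.0025,0,0,0,0.15],[-0.0017,0,0.0025,0,0,0,0.6],[-0.0017,0,0.0025,0,0,0,1],[-0.0017,0,0.0025,0,0,0,1],[-0.0017,0,0.0025,0,0,0,1],[-0.0017,0,0.0025,0,0,0,1],[-0.0017,0,0.0025,0,0,0,1]]], squeeze=35)

```text
time_s: 3.5
ee_pos: [0.5165, -0.2171, 0.0359]
eef_rot: [-3.142, 0.0, 0.427]
force: [0.1, -0.4, -0.5]
grip_width: 0.0097
grip_force: 35.0
```

```bash
python3 -c "
from h import *
go(.5168,-.218,.137,.425)"
```

```text
row [-1.000e-01  9.000e-01 -1.011e+02] [-0.     0.     0.002] t 3.5 pos [ 0.5165 -0.2171  0.0359] [-3.142  0.     0.427] F [ 0.1 -0.4 -0.5] w 0.0097 34.99971091747284
```

To row units: -130 mm / 600 = -0.2167, -110 mm / 600 = -0.1833.

Call:
arm_command(plan=[[[0,0,-0.05,0,0,0,1],[0,0,-0.1167,0,0,0,1],[0,0,-0.1833,0,0,0,1],[0,0,-0.2167,0,0,0,1],[0,0,-0.2167,0,0,0,1],[0,0,-0.2167,0,0,0,1]]])

```text
time_s: 4.1
ee_pos: [0.5163, -0.217, 0.1651]
eef_rot: [-3.141, 0.0, 0.427]
force: [0.4, 0.8, -0.9]
grip_width: 0.0095
grip_force: 35.0
```

```bash
python3 -c "
from h import *
go(.5277,.0656,.165,1.328)"
```

```text
row [ 1.274e+02 -2.525e+02  2.000e-01] [-0.001  0.    -0.901] t 4.1 pos [ 0.5163 -0.217   0.1651] [-3.141  0.     0.427] F [ 0.4  0.8 -0.9] w 0.0095 34.999592900276184
```

To row units: -252.5 mm / 600 = -0.4208, -215 mm / 600 = -0.3583, -0.901 rad / 6.2832 = -0.1434.

Call:
arm_command(plan=[[[0.0367,-0.0717,0,0,0,-0.0239,1],[0.0733,-0.1433,0,0,0,-0.0477,1],[0.1083,-0.215,0,0,0,-0.0716,1],[0.1433,-0.2867,0,0,0,-0.0955,1],[0.1783,-0.3583,0,0,0,-0.1194,1],[0.2123,-0.4208,0,0,0,-0.1432,1],[0.2123,-0.4208,0.0333,0,0,-0.1434,1],[0.2123,-0.4208,0.0833,0,0,-0.1434,1],[0.2123,-0.4208,0.0833,0,0,-0.1434,1],[0.2123,-0.4208,0.0833,0,0,-0.1434,1],[0.2123,-0.4208,0.0833,0,0,-0.1434,1]]])

```text
time_s: 5.2
ee_pos: [0.5284, 0.0652, 0.1168]
eef_rot: [3.141, -0.0, 1.327]
force: [0.2, 0.2, -0.6]
grip_width: 0.0101
grip_force: 35.0
```

```bash
python3 - <<'E'
from h import *
go(.5277,.0656,.115,1.328)
p,d=cams.camera("side")
for q in([.5277,.0656,.076],):print(px("side",q))
x,y,w,h=215,150,90,75
cv2.imwrite("pics/g2.png",np.clip(cv2.resize(p[y:y+h,x:x+w],None,fx=8,fy=8,interpolation=cv2.INTER_CUBIC)*1.6,0,255).astype(np.uint8))
E
```

```text
row [ 0.2 -0.8  1.8] [ 0.001 -0.    -0.001] t 5.2 pos [0.5284 0.0652 0.1168] [ 3.141 -0.     1.327] F [ 0.2  0.2 -0.6] w 0.0101 34.99955177307129
[253.67451497 193.27562951]
```

View pics/g2.png

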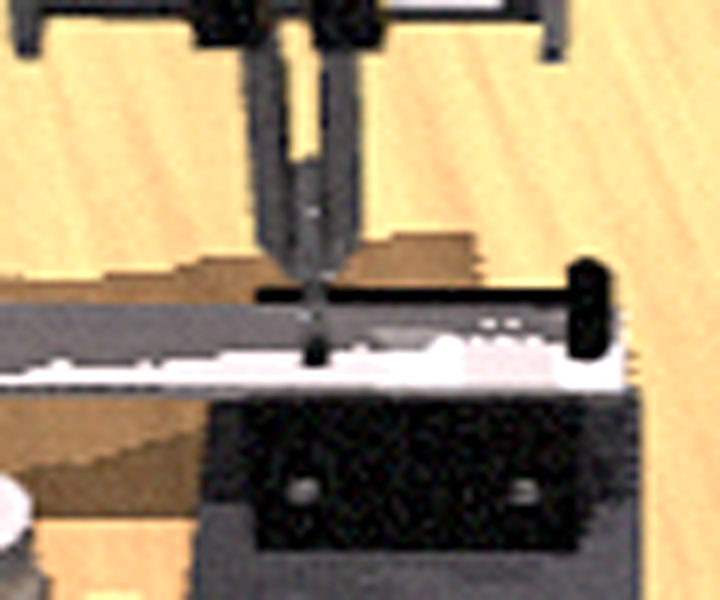

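The screw hangs right over the slot's mouth, at about (316,350) in the crop. Lowering gently.

Call:
arm_command(plan=[[[0.0003,-0.0008,0.0133,0,0,0,1],[0.0003,-0.0008,0.02,0,0,0,1],[0.0003,-0.0008,0.0233,0,0,0,1],[0.0003,-0.0008,0.025,0,0,0,1],[0.0003,-0.0008,0.0267,0,0,0,1],[0.0003,-0.0008,0.0267,0,0,0,1]]])

```text
time_s: 5.85
ee_pos: [0.5276, 0.0657, 0.0999]
eef_rot: [3.142, 0.0, 1.328]
force: [-0.5, -0.3, -0.7]
grip_width: 0.0098
grip_force: 35.0
```

To row units: 2 mm / 600 = 0.0033, 1 mm / 600 = 0.0017.

Call:
arm_command(plan=[[[0,0,0.0017,0,0,0,1],[0,0,0.0033,0,0,0,1],[0,0,0.0033,0,0,0,1]]])

```text
time_s: 6.15
ee_pos: [0.5275, 0.0657, 0.0978]
eef_rot: [-3.141, 0.0, 1.328]
force: [0.3, -0.1, -0.0]
grip_width: 0.01
grip_force: 35.0
```

Call:
arm_command(plan=[[[0,0,0.0017,0,0,0,1],[0,0,0.0033,0,0,0,1],[0,0,0.0033,0,0,0,1]]])

```text
time_s: 6.45
ee_pos: [0.5275, 0.0657, 0.0958]
eef_rot: [-3.141, 0.0, 1.328]
force: [-0.3, 0.4, -0.5]
grip_width: 0.0098
grip_force: 35.0
```

To row units: 1 mm / 600 = 0.0017, 0.5 mm / 600 = 0.0008.

Call:
arm_command(plan=[[[0,0,0.0008,0,0,0,1],[0,0,0.0017,0,0,0,1],[0,0,0.0017,0,0,0,1]]])

```text
time_s: 6.75
ee_pos: [0.5276, 0.0657, 0.095]
eef_rot: [3.141, 0.0, 1.328]
force: [1.0, -0.7, 0.4]
grip_width: 0.0097
grip_force: 35.0
```

To row units: 1 mm / 600 = 0.0017, 0.5 mm / 600 = 0.0008.

Call:
arm_command(plan=[[[0,0,0.0008,0,0,0,1],[0,0,0.0017,0,0,0,1],[0,0,0.0017,0,0,0,1]]])

```text
time_s: 7.05
ee_pos: [0.5277, 0.0658, 0.0948]
eef_rot: [3.141, -0.0, 1.328]
force: [-4.6, -0.6, 9.6]
grip_width: 0.0095
grip_force: 35.0
```

To row units: 15 mm / 600 = 0.025, 14 mm / 600 = 0.0233.

Call:
arm_command(plan=[[[0,0,-0.0008,0,0,0,1],[0,0.0033,-0.0008,0,0,0,1],[0,0.0067,-0.0008,0,0,0,1],[0,0.01,-0.0008,0,0,0,1],[0,0.0133,-0.0008,0,0,0,1],[0,0.0167,-0.0008,0,0,0,1],[0,0.02,-0.0008,0,0,0,1],[0,0.0233,-0.0008,0,0,0,1],[0,0.025,-0.0008,0,0,0,1],[0,0.025,-0.0008,0,0,0,1]]])

```text
time_s: 8.05
ee_pos: [0.5418, 0.0624, 0.0948]
eef_rot: [-3.14, -0.0, 1.328]
force: [-6.6, 2.0, 10.5]
grip_width: 0.0096
grip_force: 35.0
```

To row units: 3 mm / 600 = 0.005, 2.5 mm / 600 = 0.0042.

Call:
arm_command(plan=[[[0,0.0008,0,0,0,0,1],[0,0.0017,0,0,0,0,1],[0,0.0025,0,0,0,0,1],[0,0.0033,0,0,0,0,1],[0,0.0042,0,0,0,0,1],[0,0.005,0,0,0,0,1]]])

```text
time_s: 8.65
ee_pos: [0.5445, 0.0617, 0.0948]
eef_rot: [-3.14, -0.0, 1.328]
force: [-8.9, 1.6, 9.7]
grip_width: 0.0095
grip_force: 35.0
```

To row units: 3 mm / 600 = 0.005, 2.5 mm / 600 = 0.0042.

Call:
arm_command(plan=[[[0,0.0008,0,0,0,0,1],[0,0.0017,0,0,0,0,1],[0,0.0025,0,0,0,0,1],[0,0.0033,0,0,0,0,1],[0,0.0042,0,0,0,0,1],[0,0.005,0,0,0,0,1]]])

```text
time_s: 9.25
ee_pos: [0.5475, 0.061, 0.0948]
eef_rot: [-3.14, -0.0, 1.328]
force: [-7.5, 2.1, 9.8]
grip_width: 0.0096
grip_force: 35.0
```

To row units: 3 mm / 600 = 0.005, 2.5 mm / 600 = 0.0042.

Call:
arm_command(plan=[[[0,0.0008,0,0,0,0,1],[0,0.0017,0,0,0,0,1],[0,0.0025,0,0,0,0,1],[0,0.0033,0,0,0,0,1],[0,0.0042,0,0,0,0,1],[0,0.005,0,0,0,0,1]]])

```text
time_s: 9.85
ee_pos: [0.5504, 0.0602, 0.0947]
eef_rot: [-3.14, -0.0, 1.328]
force: [-6.4, 1.4, 6.2]
grip_width: 0.0102
grip_force: 35.0
```

To row units: 3 mm / 600 = 0.005, 2.5 mm / 600 = 0.0042.

Call:
arm_command(plan=[[[0,0.0008,0.0003,0,0,0,1],[0,0.0017,0.0005,0,0,0,1],[0,0.0025,0.0005,0,0,0,1],[0,0.0033,0.0005,0,0,0,1],[0,0.0042,0.0005,0,0,0,1],[0,0.005,0.0005,0,0,0,1]]])

```text
time_s: 10.45
ee_pos: [0.5533, 0.0593, 0.0938]
eef_rot: [-3.14, 0.0, 1.328]
force: [-6.6, 2.1, 1.1]
grip_width: 0.0097
grip_force: 35.0
```

To row units: 1.5 mm / 600 = 0.0025, 1 mm / 600 = 0.0017.

Call:
arm_command(plan=[[[0,-0.0005,0.0008,0,0,0,1],[0,-0.0005,0.0017,0,0,0,1],[0,-0.0005,0.0025,0,0,0,1],[0,-0.0005,0.0025,0,0,0,1]]])

```text
time_s: 10.85
ee_pos: [0.5532, 0.0593, 0.0926]
eef_rot: [-3.141, 0.0, 1.328]
force: [-5.7, 1.1, 1.1]
grip_width: 0.0097
grip_force: 35.0
```

It has dropped into the slot and is going down freely. Continuing to the collar.

To row units: 5 mm / 600 = 0.0083, 4 mm / 600 = 0.0067.

Call:
arm_command(plan=[[[0,-0.0007,0.0017,0,0,0,1],[0,-0.0007,0.0033,0,0,0,1],[0,-0.0007,0.005,0,0,0,1],[0,-0.0007,0.0067,0,0,0,1],[0,-0.0007,0.0083,0,0,0,1],[0,-0.0007,0.0083,0,0,0,1]]])

```text
time_s: 11.45
ee_pos: [0.5531, 0.0594, 0.0874]
eef_rot: [-3.142, 0.0, 1.328]
force: [-1.4, 0.3, -1.8]
grip_width: 0.0098
grip_force: 35.0
```

To row units: 3 mm / 600 = 0.005, 2 mm / 600 = 0.0033.

Call:
arm_command(plan=[[[0,0,0.0017,0,0,0,1],[0,0,0.0033,0,0,0,1],[0,0,0.005,0,0,0,1],[0,0,0.005,0,0,0,1]]])

```text
time_s: 11.85
ee_pos: [0.5532, 0.0594, 0.0848]
eef_rot: [3.141, -0.0, 1.328]
force: [-4.4, 0.6, 3.4]
grip_width: 0.0095
grip_force: 35.0
```

To row units: 3 mm / 600 = 0.005, 2 mm / 600 = 0.0033.

Call:
arm_command(plan=[[[0,0,0.0017,0,0,0,1],[0,0,0.0033,0,0,0,1],[0,0,0.005,0,0,0,1],[0,0,0.005,0,0,0,1]]])

```text
time_s: 12.25
ee_pos: [0.5532, 0.0594, 0.0819]
eef_rot: [3.141, -0.0, 1.328]
force: [-4.8, 0.6, 5.7]
grip_width: 0.0096
grip_force: 35.0
```

To row units: 0.8 mm / 600 = 0.0013, 0.5 mm / 600 = 0.0008.

Call:
arm_command(plan=[[[0,0,0.0008,0,0,0,1],[0,0,0.0013,0,0,0,1],[0,0,0.0013,0,0,0,1]]])

```text
time_s: 12.55
ee_pos: [0.5533, 0.0594, 0.0819]
eef_rot: [3.141, -0.0, 1.328]
force: [-8.4, 0.4, 15.6]
grip_width: 0.0098
grip_force: 35.0
```

To row units: -0.2 mm / 600 = -0.0003, -0.56 rad / 6.2832 = -0.0891.

Call:
arm_command(plan=[[[0,0,-0.0003,0,0,-0.0223,1],[0,0,-0.0003,0,0,-0.0446,1],[0,0,-0.0003,0,0,-0.0668,1],[0,0,-0.0003,0,0,-0.0891,1]]])

```text
time_s: 12.95
ee_pos: [0.5538, 0.0593, 0.0819]
eef_rot: [3.14, 0.001, 1.894]
force: [-2.6, 0.0, 9.2]
grip_width: 0.0098
grip_force: 35.0
```

To row units: -1.01 rad / 6.2832 = -0.1607.

Call:
arm_command(plan=[[[0,0,0,0,0,-0.0223,1],[0,0,0,0,0,-0.0446,1],[0,0,0,0,0,-0.0668,1],[0,0,0,0,0,-0.0891,1],[0,0,0,0,0,-0.1114,1],[0,0,0,0,0,-0.1337,1],[0,0,0,0,0,-0.156,1],[0,0,0,0,0,-0.1607,1],[0,0,0,0,0,-0.1607,1]]])

```text
time_s: 13.85
ee_pos: [0.5542, 0.0594, 0.0819]
eef_rot: [3.141, 0.003, 2.899]
force: [-0.2, -0.1, 7.7]
grip_width: 0.01
grip_force: 35.0
```

To row units: -1.8 mm / 600 = -0.003, -1 mm / 600 = -0.0017.

Call:
arm_command(plan=[[[0,0,-0.0017,0,0,0,1],[0,0,-0.003,0,0,0,1],[0,0,-0.003,0,0,0,1],[0,0,-0.003,0,0,0,0.5],[0,0,-0.003,0,0,0,0.3],[0,0,-0.003,0,0,0,0.2],[0,0,-0.003,0,0,0,0.2]]])

```text
time_s: 14.55
ee_pos: [0.5529, 0.0594, 0.0826]
eef_rot: [-3.141, -0.001, 2.898]
force: [0.4, 0.3, -0.2]
grip_width: 0.0366
grip_force: 0.0
```

To row units: 250 mm / 600 = 0.4167, -160 mm / 600 = -0.2667.

Call:
arm_command(plan=[[[0,0,-0.0333,0,0,0,0.2],[0,0,-0.1,0,0,0,0.2],[0,0,-0.1833,0,0,0,0.2],[0,0,-0.2667,0,0,0,0.2],[0.25,0,-0.2667,0,0,0,0.2],[0.25,0.4167,-0.2667,0,0,0,0.2],[0.25,0.4167,-0.2667,0,0,0,0.2],[0.25,0.4167,-0.2667,0,0,0,0.2],[0.25,0.4167,-0.2667,0,0,0,0.2],[0.25,0.4167,-0.2667,0,0,0,0.2],[0.25,0.4167,-0.2667,0,0,0,0.2],[0.25,0.4167,-0.2667,0,0,0,0.2]]])

```text
time_s: 15.75
ee_pos: [0.4669, 0.3405, 0.2422]
eef_rot: [-3.141, -0.001, 2.901]
force: [0.1, -0.4, 0.9]
grip_width: 0.0376
grip_force: 0.0
```

```bash
python3 - <<'E'
from h import *
go(.55,.06,.2,2.9)
s,_=cams.camera("side");t,_=cams.camera("top")
c=lambda im,x,y,w,h,k:np.clip(cv2.resize(im[y:y+h,x:x+w],None,fx=k,fy=k,interpolation=cv2.INTER_CUBIC).astype(float)*1.3,0,255)
o=np.zeros((600,790,3));o[:400,:480]=c(s,230,160,80,67,6)[:400];o[:525,480:]=c(t,245,190,44,75,7)[:,:308];cv2.imwrite("pics/f.png",o)
u,v=px("side",[.5541,.0594,.059+.052]);print(u,v,px("top",[.5541,.0594,.111]))
E
```

```text
row [-147.5 -252.6   42.2] [-0.    -0.001  0.001] t 15.75 pos [0.4669 0.3405 0.2422] [-3.141e+00 -1.000e-03  2.901e+00] F [ 0.1 -0.4  0.9] w 0.0376 0.0Traceback (most recent call last):
  File "<stdin>", line 5, in <module>
ValueError: could not broadcast input array from shape (525,308,3) into shape (525,310,3)
```

```bash
python3 - <<'E'
from h import *
s,_=cams.camera("side");t,_=cams.camera("top")
c=lambda im,x,y,w,h,k:np.clip(cv2.resize(im[y:y+h,x:x+w],None,fx=k,fy=k,interpolation=cv2.INTER_CUBIC).astype(float)*1.3,0,255)
o=np.zeros((600,788,3));o[:400,:480]=c(s,230,160,80,67,6)[:400];o[:525,480:]=c(t,245,190,44,75,7);cv2.imwrite("pics/f.png",o)
for z in(.059,.0615):print([((np.array(px("side",[.5541,.0594,z+h]))-[230,160]+.5)*6).round() for h in(.022,.052)])
E
```

```text
[array([208., 194.]), array([206., 140.])]
[array([208., 190.]), array([206., 136.])][ WARN:0@2.554] global loadsave.cpp:1063 imwrite_ Unsupported depth image for selected encoder is fallbacked to CV_8U.
```

View pics/f.png

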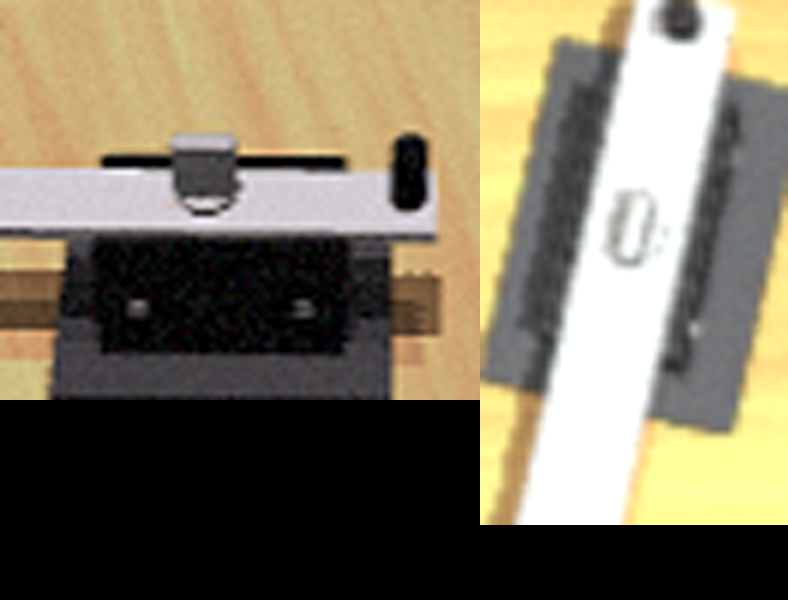

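The wing now lies along the arm and stands upright. Its top is at about (206,140) in the crop, where a caught screw should be, and the robot is clear.

```bash
python3 -c "
from station import ctrl
print(ctrl.hand_in())"
```

```text
the job is handed in; nothing more can be done
None
```

I handed the job in at about 16 s of the 72 s: the thumbscrew is through both slots, pressed down and turned a quarter. The last pictures show it upright and low in the arm, as a caught screw should be. The largest force I read was about 16 N, and the arm kept clear of the other things; no verdict came back.

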